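# Refit the twist-locked lid pair on the dispenser canister and take the cap off alone

### The job

The canister of brass sleeves has just been refilled: lift its lid pair (blue cap with the yellow dispensing lid hanging locked inside it) by the black bar, and lower it gently onto the canister until the yellow lid is seated and the cap is down on the shoulder. Turn the cap about 60 degrees, either way, to unlock it, and lift it straight up off the yellow lid, which from the turn on must stay seated and is never touched by the gripper. Finish while still holding the cap level in the air about 10 cm above where it sat, over the canister; leave the glue gun, jack plug and box of glue sticks where they are.

Things in the scene. Friction and masses are not known exactly. Their poses are not given: they have to be found in the camera images.
- canister: Open aluminium canister of brass sleeves, screwed to the bench (fixed) by a black foot ring 120 mm across and 5 mm high: rim 70 mm high, 84 mm outer diameter, bore 76 mm. A shoulder of 96 mm diameter runs round it, its top 50 mm above the bench (20 mm below the rim). Origin: centre of the underside, on the bench; z up. Round, so its yaw does not matter.
- cap: Blue outer cap, loose, about 0.12 kg, standing on the bench at the start. Round, 98 mm outside, 92 mm inside, 43 mm from skirt edge to flat top; a black bar grip 56 mm long, 14 mm thick, 36 mm high stands on the top. Origin: on the axis at the skirt's lower edge; x along the bar, z up. On the canister it slips over the rim (4 mm play all round) and its skirt edge rests on the shoulder.
- cap_grip (a point): Point to grip on the cap's bar: on the cap's axis, 66 mm above the skirt edge, 23 mm above the flat top, 13 mm below the bar's top; 116 mm above the bench when the cap rests on the canister. Same axes as the cap: x along the bar, so fingers close along y on its 14 mm thickness.
- cap_lugs (a point): Inside the cap, on its axis, level with the tops of its three lugs, 31 mm above the skirt edge. The lugs, 120 degrees apart, one on +x, carry the inner lid by its ears. On the canister with the cap right down, the lugs are 3 mm below the ears and the cap turns freely. Turned 40 to 80 degrees (best 60), either way, from the ears, they pass between them and the cap lifts off alone.
- inner_lid: Yellow inner lid, loose, about 0.09 kg, hanging in the cap, out of sight: tapered plug 12 mm deep, 72 mm diameter (62 mm at the foot), under a plate 82 mm across and 4 mm thick; above it a neck 36 mm across with a finger hole and three ears at its top, 29 mm above the plug's foot. Origin: on the axis at the plug's foot, 5 mm above the cap's skirt edge at the start; x through one ear, z up.
- inner_plate (a point): Centre of the upper face of the inner lid's plate, 16 mm above the plug's foot. Seated on the canister, the plug is in the bore (2 mm play all round), the plate lies on the rim and this point is 74 mm above the bench; the neck's top is then at 87 mm. Only weight and friction keep the seated lid from turning.
- glue_gun: Bystander: black and red hot-glue gun standing on its handle and wire stand beyond the work, 210 mm long, 143 mm high. Origin: under the middle of its body, on the bench; x along the nozzle.
- jack_plug: Bystander: nickel jack plug lying on the bench between the lid pair and the canister, 90 mm long, 16 mm thick. Origin: on the bench under its middle; x towards its tip.
- stick_box: Bystander: small open cardboard box, 75 x 60 mm and 70 mm high, of white glue sticks standing up to 103 mm high. Origin: centre of its underside.
Not all that is in view belongs to the job. There is more than one size of the cap; the job needs the smallest.

How it is judged (in metres and radians):
On the way:
1. the lid pair is on the canister: inner lid seated, cap down on the shoulder to within 3 mm (z of inner_plate in the frame of canister between 0.0725 and 0.0755 m and horizontal distance between inner_plate and canister below 0.0035 m and angle between inner_lid's own z axis and vertical below 0.04 rad and z of cap_grip in the frame of canister below 0.119 m and horizontal distance between cap_grip and canister below 0.006 m), for 0.15 s.
At the end, for the whole second after the job is handed in: Inner lid seated on the canister (height within 1.5 mm, centred to 3.5 mm, level to 0.04 rad), at rest; cap held by the fingers, at rest, level to 0.2 rad, at least 60 mm above where it sat and within 40 mm of the canister axis, touching neither canister nor inner lid (z of inner_plate in the frame of canister between 0.0725 and 0.0755 m and horizontal distance between inner_plate and canister below 0.0035 m and angle between inner_lid's own z axis and vertical below 0.04 rad and z of cap_grip in the frame of canister above 0.176 m and horizontal distance between cap_grip and canister below 0.04 m and angle between cap_grip's own z axis and vertical below 0.2 rad and linear speed of cap below 0.03 m/s and contact force between the fingers and cap above 1 N and contact force between cap and canister below 0.1 N and contact force between cap and inner_lid below 0.1 N and linear speed of inner_lid below 0.02 m/s); the arm keeps its last pose, push and grip.
It fails at once if the inner lid drops or slams onto the canister (faster than 0.25 m/s within 40 mm of its seat) (z of inner_plate in the frame of canister below 0.114 m and horizontal distance between inner_plate and canister below 0.03 m and linear speed of inner_lid above 0.25 m/s).
It fails at once if the inner lid comes up more than 4 mm from its seat over the canister after the cap has been turned (over 20 degrees to it) (angle between the x axis of cap and the x axis of inner_lid, either way round above 0.35 rad and z of inner_plate in the frame of canister above 0.078 m and horizontal distance between inner_plate and canister below 0.03 m).
It fails at once if the gripper touches the inner lid (contact force between the fingers and inner_lid above 1 N).
It fails at once if the glue gun, jack plug or box of glue sticks is shifted by more than 15 mm or tipped (distance of any of glue_gun, jack_plug, stick_box from where it was at the start of the episode above 0.015 m or angle between any of glue_gun, jack_plug, stick_box's own z axis and vertical above 0.2 rad).
It also fails if it takes over 48 s, if anything falls off the work surface, if the arm or the gripper's body presses on something with over 40 N, if the wrist force passes 120 N, or if a joint passes its speed limit or range.

### The arm

A 6-joint arm with a two-finger parallel gripper is mounted at the origin on the work surface. World frame = base frame: x ahead of the robot, y to its left, z up, the work surface at z = 0. Lengths are in m, angles in degrees, forces in N, time in s.
With the tool pointing down it reaches from about 0.425 to 1.125 m from the base axis. Payload 14.9 kg.
Tool frame: the origin (TCP) lies on the centre line of the jaws, within the pads' length; the fingertips stand 8 mm ahead of it and the grasp point (between the pads) lies 11 mm behind it (robot.nose_length is the distance from the TCP to the fingertips, in m); z points along the fingers, y is the line along which they close (so a half turn about z gives the same grasp; the last joint's range is limited). The gripper opens to 91 mm and grips with 3 to 60 N. Pads are 32 mm wide; open, the fingers measure 118 mm over their backs; the gripper's body (76 mm by 178 mm) begins 60 mm behind the grasp point.
Start: joints at [65.816, 21.709, 99.362, -0, 58.929, -1.908], TCP at [0.265, 0.648, 0.222] pointing down, gripper open.
Joint ranges: [-158.91, 158.91], [-42.39, 125.64], [0.06, 152.35], [-60.88, 240.88], [17.5, 164.5], [-176.32, 176.32]. Speed limits (degrees/s): [108.29, 108.29, 136.94, 180, 180, 180].

### API

Orientations are given as a 3x3 rotation matrix whose columns are the frame's x, y, z axes.
In Python, from workcell import robot gives the robot as it stands.
- The arm moves only by the tool send_rows, never from a script. Its argument "increments" is a list of rows, each a list of 7 numbers: the shift along the tool's x, y, z in cm, then the turn, a rotation vector about the tool's x, y, z in rad, then the finger opening in cm, from 0 to 9.12. In form: [[x, y, z, ax, ay, az, jaw], ...]. A call has 1 to 10 rows; each row is the pose to reach, as a shift and turn from the pose commanded when the call began, along the tool's axes at that moment; what a row does not reach only later rows make up. A row lasts 1/12 s, in which the tool goes at most 41.7 mm and 7.16 degrees, less where a joint would pass 70% of its speed; a pose out of reach is approached as far as the arm can. A call with a gripper value outside its range is refused whole. The fingers move at their own pace and stop on an object; the grip force is fixed at half the most. Time passes only in rows, so rows that repeat a pose let the fingers close. It gives the time, the measured TCP pose, the force, the opening and the grip force at its end, in the units of the state.
- robot.get_obs(): the state, without advancing time (a new reading comes with each control period).
- robot.snapshot(name): name is "side" or "top" or "wrist"; returns the picture (480x640x3 uint8, red, green, blue); there is no depth.
- robot.get_calibration(name): a dict with "fx", "fy", "cx", "cy" (pixels), "camera_from_world" (4x4, takes a point from world to camera coordinates). Camera axes: x right, y up, looking along -z (the intrinsics and any distortion apply to the point x, -y, -z); pixel columns grow to the right and rows downward; lengths in m; the calibration is good to about 2 mm. A picture is of the moment at which its call begins: read the wrist's pose just before it. get_calibration takes no time and is no camera call; for the wrist camera it gives the pose at the moment of the call.
- robot.sign_off(): hands the job in; it is judged then, once.
The state is a dict: "t": time; "qpos": joint angles; "qvel": joint speeds; "tau": joint torques, N m; "tool_pos": TCP position; "tool_rot": TCP orientation; "wrist_force": force on the tool from outside, world axes, zero at the start; "moment": the same for the moment, N m; "opening": finger opening in m; "grip_force": force on a finger pad.
Only numpy, scipy, OpenCV 4.12 (cv2) and the standard library are available. Lean on these libraries where they do the work, as an engineer would, in place of code of your own. Each camera call takes 0.05 s, during which the arm holds its last target. There are 200 camera calls.

## Working session

There is one attempt and no reset: what is moved stays moved. The work goes in short steps, Python scripts to look and compute and a tool call to move; the robot and the scene stay as the last step left them, time stands still between calls to the robot, and variables do not carry over. Pictures are saved under pics/ and viewed, at most 10 in all, crops included, and the job is handed in when it is done.

Besides the shell and the picture viewer there is one more tool, called after "Call:" as name(argument=value, ...), one argument or row to a line, values as JSON. send_rows: Moves the arm, as the interface text tells. Its arguments: {"type":"object","properties":{"increments":{"type":"array","items":{"type":"array","items":{"type":"number"}}}},"required":["increments"]}

```bash
mkdir -p pics; ls; python3 - <<'E'
from workcell import robot
import cv2
o=robot.get_obs();print(o)
for n in("side","top"):
    c=robot.get_calibration(n);print(n,c)
    cv2.imwrite(f"pics/{n}0.png",robot.snapshot(n)[:,:,::-1])
E
```

```text
pics
{'t': 0.0, 'qpos': array([ 6.58167285e+01,  2.17369832e+01,  9.93962816e+01, -2.58113238e-04,
        5.89290595e+01, -1.90571787e+00]), 'qvel': array([-0.00203049, -0.01888969, -0.04848429,  0.08472284, -0.05567691,
        0.03019952]), 'tau': array([ 2.68060161e-03, -7.63705444e+01, -4.34388757e+01,  6.51461771e-02,
        4.23663610e-02, -9.26181474e-05]), 'tool_pos': array([0.2651845 , 0.64739778, 0.22130113]), 'tool_rot': array([[-9.25359179e-01,  3.79091274e-01, -4.42089593e-04],
       [ 3.79091531e-01,  9.25358646e-01, -9.93881698e-04],
       [ 3.23195478e-05, -1.08728997e-03, -9.99999408e-01]]), 'wrist_force': array([-0.24491777,  0.5353647 , -0.15218225]), 'moment': array([ 0.02996853, -0.01214298,  0.01068537]), 'grip_force': 0.0, 'opening': 0.09121662599039254}
side {'fx': 582.8186146669187, 'fy': 582.8186146669187, 'cx': 322.01676456648056, 'cy': 238.01372253764512, 'camera_from_world': array([[ 0.97421552, -0.22474897, -0.01979928, -0.5614149 ],
       [ 0.16470012,  0.64844798,  0.74322882, -0.1705686 ],
       [-0.15420111, -0.727326  ,  0.66874427, -0.86549481],
       [ 0.        ,  0.        ,  0.        ,  1.        ]])}
top {'fx': 512.0113924523093, 'fy': 512.0113924523093, 'cx': 314.28610758657527, 'cy': 240.39410130181705, 'camera_from_world': array([[ 0.02009845, -0.99978797, -0.0044793 ,  0.04298054],
       [ 0.99312739,  0.01944748,  0.11541136, -0.61146616],
       [-0.11529978, -0.00676811,  0.99330768, -0.85918926],
       [ 0.        ,  0.        ,  0.        ,  1.        ]])}
```

View pics/top0.png

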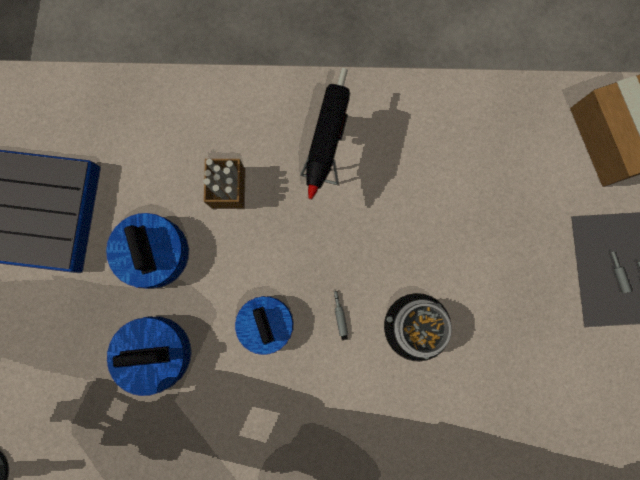

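View pics/side0.png

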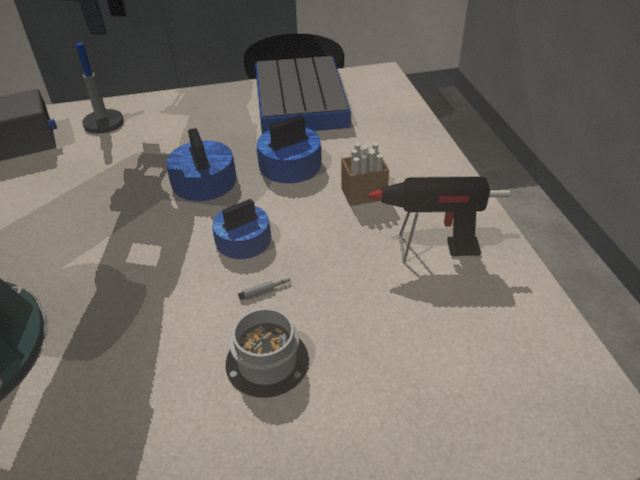

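The top view shows the smallest cap at about (264,325), with its bar running (258,309)–(269,342). The canister rim is at about (423,329), the jack plug at (341,315) between them, the stick box at (224,183) and the glue gun at (328,135). I'll enlarge the top crops to read these more closely.

```bash
python3 - <<'E'
import cv2,numpy as np
im=cv2.imread("pics/top0.png")
a=cv2.resize(im[285:365,224:304],None,fx=5,fy=5,interpolation=cv2.INTER_CUBIC)
b=cv2.resize(im[285:365,380:460],None,fx=5,fy=5,interpolation=cv2.INTER_CUBIC)
cv2.imwrite("pics/crop.png",np.hstack([a,b]))
E
cat > h.py <<'E'
import numpy as np
from workcell import robot
def ray(n,u,v,z,c=None):
    "world point at height z seen at pixel u,v"
    c=c or robot.get_calibration(n);T=c["camera_from_world"];R=T[:3,:3];o=-R.T@T[:3,3]
    d=R.T@np.array([(u-c["cx"])/c["fx"],-(v-c["cy"])/c["fy"],-1])
    return o+d*(z-o[2])/d[2]
def pix(n,p,c=None):
    c=c or robot.get_calibration(n);T=c["camera_from_world"];q=T[:3,:3]@np.asarray(p,float)+T[:3,3]
    return np.array([c["cx"]-c["fx"]*q[0]/q[2],c["cy"]+c["fy"]*q[1]/q[2]])
E
python3 - <<'E'
from h import *
for nm,u,v,z in[("cap top",264,325,.043),("bar a",258,309,.079),("bar b",269,342,.079),("rim",423,329,.07),("foot",418,327,.005),("rim L",394,329,.07),("rim R",451,329,.07)]:
    print(nm,ray("top",u,v,z).round(4))
for nm,u,v,z in[("rim",265,333,.07),("bartop",240,211,.079)]: print(nm,ray("side",u,v,z).round(4))
E
```

```text
cap top [0.4631 0.1376 0.043 ]
bar a [0.4906 0.1447 0.079 ]
bar b [0.4378 0.125  0.079 ]
rim [ 0.4633 -0.1269  0.07  ]
foot [ 0.4633 -0.1314  0.005 ]
rim L [ 0.4623 -0.0792  0.07  ]
rim R [ 0.4642 -0.1729  0.07  ]
rim [ 0.467 -0.135  0.07 ]
bartop [0.4657 0.1239 0.079 ]
```

View pics/crop.png

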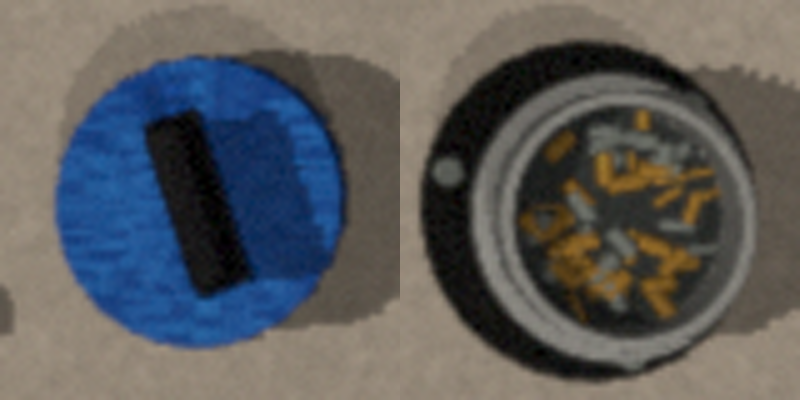

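Crop, in pixels of the crop: the cap disc centre is (201,202), and the bar runs from (172,117) to (228,288). The canister foot ring is centred at (590,210) and the rim at (626,215). Both put the canister near (0.464,-0.130). The ring and rim diameters match the sizes given.

```bash
cat >> h.py <<'E'
from scipy.spatial.transform import Rotation as Ro
def go(pos,yaw):
    "increments (cm, rad) to put the TCP at pos, tool y at world angle yaw (deg), tool down"
    o=robot.get_obs();R=o["tool_rot"];a=np.radians(yaw)
    y=np.array([-0+np.cos(a),np.sin(a),0]);z=np.array([0,0,-1.]);G=np.c_[np.cross(y,z),y,z]
    print("t",round(o["t"],2),"pos",o["tool_pos"].round(4),"inc",(R.T@(np.array(pos)-o["tool_pos"])*100).round(2),Ro.from_matrix(R.T@G).as_rotvec().round(3),"q",o["qpos"].round(1),"F",o["wrist_force"].round(1),"grip",round(float(o["grip_force"]),1),round(float(o["opening"]),4))
E
python3 - <<'E'
from h import *
print(ray("top",264,325.2,.043),ray("top",417.6,326.6,.005),ray("top",424.8,327.6,.07))
a=ray("top",172/5+223.6,117/5+284.6,.075)-ray("top",228/5+223.6,288/5+284.6,.075);print(np.degrees(np.arctan2(a[1],a[0])))
go((.464,-.13,.25),108)
go((.463,.137,.22),108)
E
```

```text
[0.46277964 0.13763879 0.043     ] [ 0.46393947 -0.1307257   0.005     ] [ 0.46562364 -0.12984216  0.07      ]
20.091520616670117
t 0.1 pos [0.2652 0.6474 0.2214] inc [-47.86 -64.41  -2.8 ] [-0.001 -0.    -0.703] q [65.8 21.7 99.4 -0.  58.9 -1.9] F [ 0.5 -0.1  0.1] grip 0.0 0.0911
t 0.1 pos [0.2652 0.6474 0.2214] inc [-37.65 -39.74   0.18] [-0.001 -0.    -0.703] q [65.8 21.7 99.4 -0.  58.9 -1.9] F [ 0.5 -0.1  0.1] grip 0.0 0.0911
```

Call:
send_rows(
  increments=[
    [-37.65, -39.74, 0, 0, 0, -0.74, 9.1],
    [-37.65, -39.74, 0, 0, 0, -0.74, 9.1],
    [-37.65, -39.74, 0, 0, 0, -0.74, 9.1],
    [-37.65, -39.74, 0, 0, 0, -0.74, 9.1],
    [-37.65, -39.74, 0, 0, 0, -0.74, 9.1],
    [-37.65, -39.74, 0, 0, 0, -0.74, 9.1],
    [-37.65, -39.74, 0, 0, 0, -0.74, 9.1],
    [-37.65, -39.74, 0, 0, 0, -0.74, 9.1],
    [-37.65, -39.74, 0, 0, 0, -0.74, 9.1],
    [-37.65, -39.74, 0, 0, 0, -0.74, 9.1],
  ],
)

```text
t: 0.93
tool_pos: [0.4157, 0.258, 0.2219]
tool_rot: [[-0.939, -0.344, -0.0], [-0.344, 0.939, -0.0], [0.0, -0.0, -1.0]]
wrist_force: [1.0, -0.3, 0.8]
opening: 0.091
grip_force: 0.0
```

```bash
python3 - <<'E'
from h import *
go((.463,.137,.22),110)
E
```

```text
t 0.93 pos [0.4157 0.258  0.2219] inc [ -0.28 -12.99   0.19] [-0.    -0.     0.002] q [ 29.1   2.3 123.4  -0.   54.3 -81. ] F [ 1.  -0.3  0.8] grip 0.0 0.091
```

Call:
send_rows(
  increments=[
    [-0.3, -13, 0, 0, 0, 0, 9.1],
    [-0.3, -13, 0, 0, 0, 0, 9.1],
    [-0.3, -13, 0, 0, 0, 0, 9.1],
    [-0.3, -13, 0, 0, 0, 0, 9.1],
    [-0.3, -13, 0, 0, 0, 0, 9.1],
    [-0.3, -13, 0, 0, 0, 0, 9.1],
  ],
)

```text
t: 1.43
tool_pos: [0.463, 0.1389, 0.2218]
tool_rot: [[-0.939, -0.343, -0.0], [-0.343, 0.939, 0.0], [0.0, 0.0, -1.0]]
wrist_force: [0.8, 0.2, 0.1]
opening: 0.0909
grip_force: 0.0
```

```bash
python3 - <<'E'
from h import *
import cv2
go((.463,.137,.22),110)
c=robot.get_calibration("wrist");im=robot.snapshot("wrist")
np.save("w1.npy",c,allow_pickle=True)
cv2.imwrite("pics/w1.png",im[:,:,::-1])
print(pix("wrist",(.463,.137,.079),c),pix("wrist",(.464,-.13,.07),c))
E
```

```text
t 1.43 pos [0.463  0.1389 0.2218] inc [ 0.06 -0.18  0.18] [ 0.    -0.     0.001] q [ 13.9   1.7 124.    0.   54.3 -96.1] F [0.8 0.2 0.1] grip 0.0 0.0909
[319.49857231 232.17061988] [ -4.48330707 115.82383399]
```

View pics/w1.png

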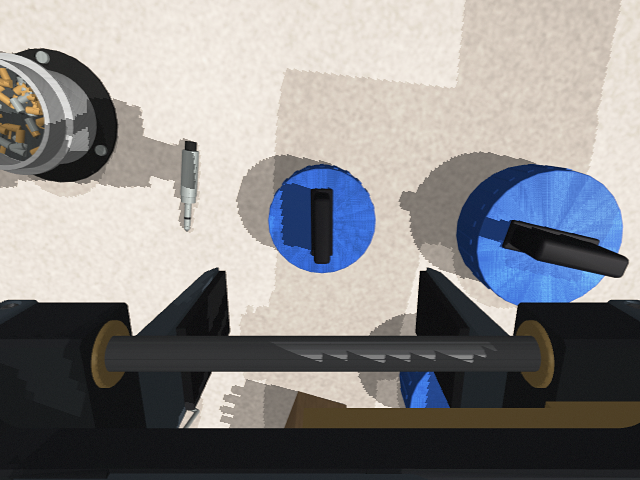

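The wrist picture shows the cap disc at x 269–376, y 166–273, so its centre is (322.5,219.5). The bar is upright in the image at x 311–332, y 188–264, so the yaw is right. The fingertips are either side of the bar.

```bash
python3 - <<'E'
from h import *
c=np.load("w1.npy",allow_pickle=True).item()
print(ray("",322.5,219.5,.043,c),ray("",321.7,226,.079,c),[ (pix("",(.463,.138,.043),c)),pix("",(.463,.138,.079),c)])
o=robot.get_obs();p=o["tool_pos"]+o["tool_rot"]@[0,0,-.011];print(pix("",p,c))
E
```

```text
[0.45964381 0.1384322  0.043     ] [0.45751156 0.13691207 0.079     ] [array([320.78288316, 222.73555645]), array([320.64682236, 232.57742363])]
[322.94942713 321.08374951]
```

Call:
send_rows(
  increments=[
    [9.13, -25.29, -2.7, 0, 0, 0, 9.1],
    [9.13, -25.29, -2.7, 0, 0, 0, 9.1],
    [9.13, -25.29, -2.7, 0, 0, 0, 9.1],
    [9.13, -25.29, -2.7, 0, 0, 0, 9.1],
    [9.13, -25.29, -2.7, 0, 0, 0, 9.1],
    [9.13, -25.29, -2.7, 0, 0, 0, 9.1],
    [9.13, -25.29, -2.7, 0, 0, 0, 9.1],
    [9.13, -25.29, -2.7, 0, 0, 0, 9.1],
    [9.13, -25.29, -2.7, 0, 0, 0, 9.1],
    [9.13, -25.29, -2.7, 0, 0, 0, 9.1],
  ],
)

```text
t: 2.32
tool_pos: [0.4645, -0.1285, 0.2487]
tool_rot: [[-0.938, -0.345, -0.0], [-0.345, 0.938, 0.0], [0.0, 0.001, -1.0]]
wrist_force: [-0.5, 0.8, 0.0]
opening: 0.0911
grip_force: 0.0
```

```bash
python3 - <<'E'
from h import *
import cv2
go((.463,.1389,.2218),110)
c=robot.get_calibration("wrist");im=robot.snapshot("wrist")[:,:,::-1]
np.save("w2.npy",c,allow_pickle=True)
cv2.imwrite("pics/w2.png",im)
a=cv2.imread("pics/w1.png")
f=lambda i:cv2.resize(i[145:295,245:395],None,fx=2.6,fy=2.6,interpolation=cv2.INTER_CUBIC)
cv2.imwrite("pics/c2.png",np.hstack([f(a),f(im)]))
E
```

```text
t 2.32 pos [ 0.4645 -0.1285  0.2487] inc [-9.1  25.14  2.7 ] [ 0.001 -0.     0.004] q [ -18.2   -0.6  123.1    0.    57.5 -128.4] F [-0.5  0.8  0. ] grip 0.0 0.0911
```

View pics/c2.png

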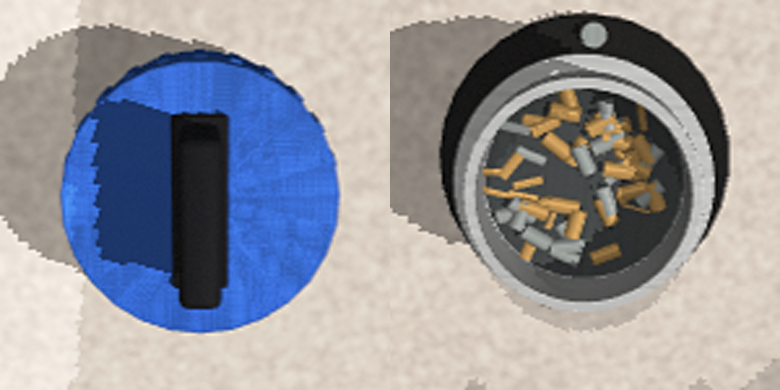

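In the left crop the cap disc is centred at (201,195). In the right crop the rim is centred at about (195,194), with its outer edge at x 463–707 and y 76–312. I'll convert both with the same camera geometry.

```bash
python3 - <<'E'
from h import *
import cv2
c1,c2=[np.load(f"w{i}.npy",allow_pickle=True).item() for i in(1,2)]
f=lambda u,v,z,c:ray("",u/2.6+244.7,v/2.6+144.7,z,c)
A=f(201,195,.043,c1);B=f(195,194,.07,c2);print(A,B,B-A)
# overlay: rim outer, bore, shoulder, foot ring at the estimate
im=cv2.imread("pics/w2.png");t=np.linspace(0,2*np.pi,120)
I=cv2.resize(im,None,fx=4,fy=4)
def circ(I,c,C,r,z,col):
    P=np.array([pix("",(C[0]+r*np.cos(s),C[1]+r*np.sin(s),z),c) for s in t]);cv2.polylines(I,[(P*4+1.5).astype(int)],True,col,1)
for r,z,col in((.042,.07,(0,0,255)),(.038,.07,(0,255,0)),(.048,.05,(255,0,255)),(.06,.005,(255,255,0))):circ(I,c2,B,r,z,col)
J=cv2.resize(cv2.imread("pics/w1.png"),None,fx=4,fy=4)
circ(J,c1,A,.049,.043,(0,0,255));circ(J,c1,A,.049,0.0,(0,255,0))
d=np.array([.939,.344]);n=np.array([-.344,.939])
Q=np.array([pix("",np.r_[A[:2]+a*d*.028+b*n*.007,.079],c1) for a,b in((1,1),(1,-1),(-1,-1),(-1,1))]);cv2.polylines(J,[(Q*4+1.5).astype(int)],True,(0,255,255),1)
s=np.s_[560:1180,980:1580]
cv2.imwrite("pics/ov.png",cv2.resize(np.hstack([J[s],I[s]]),(800,413),interpolation=cv2.INTER_AREA))
E
```

```text
[0.45997102 0.13807687 0.043     ] [ 0.46177279 -0.13135923  0.07      ] [ 0.00180177 -0.2694361   0.027     ]
```

View pics/ov.png

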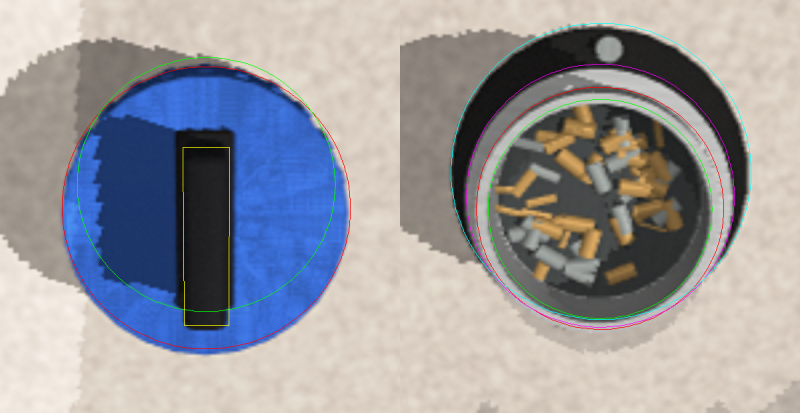

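The overlay fits to about 1 mm. The wrist gives a cap-to-canister offset of (0.0018,-0.2694) and the top camera gives (0.002,-0.268), so they agree. I'll use cap (0.4614,0.1379) and canister (0.4634,-0.1311).

```bash
python3 - <<'E'
from h import *
go((.4614,.1379,.15),110);go((.4614,.1379,.0555),110)
E
```

```text
t 2.37 pos [ 0.4644 -0.1283  0.2487] inc [-8.93 25.08  9.87] [ 0.    -0.     0.004] q [ -18.2   -0.6  123.1    0.    57.5 -128.5] F [-0.5 -0.3 -0.3] grip 0.0 0.0913
t 2.37 pos [ 0.4644 -0.1283  0.2487] inc [-8.93 25.08 19.32] [ 0.    -0.     0.004] q [ -18.2   -0.6  123.1    0.    57.5 -128.5] F [-0.5 -0.3 -0.3] grip 0.0 0.0913
```

Call:
send_rows(
  increments=[
    [-8.9, 25.1, 5, 0, 0, 0, 9.1],
    [-8.9, 25.1, 7, 0, 0, 0, 9.1],
    [-8.9, 25.1, 8, 0, 0, 0, 9.1],
    [-8.9, 25.1, 9, 0, 0, 0, 9.1],
    [-8.9, 25.1, 9.8, 0, 0, 0, 9.1],
    [-8.9, 25.1, 9.8, 0, 0, 0, 9.1],
    [-8.9, 25.1, 9.8, 0, 0, 0, 9.1],
    [-8.9, 25.1, 9.8, 0, 0, 0, 9.1],
    [-8.9, 25.1, 9.8, 0, 0, 0, 9.1],
    [-8.9, 25.1, 9.8, 0, 0, 0, 9.1],
  ],
)

```text
t: 3.2
tool_pos: [0.4612, 0.137, 0.151]
tool_rot: [[-0.938, -0.346, -0.0], [-0.346, 0.938, -0.0], [0.0, -0.0, -1.0]]
wrist_force: [0.2, 0.2, 0.1]
opening: 0.0907
grip_force: 0.0
```

```bash
python3 - <<'E'
from h import *
go((.4614,.1379,.0555),110)
E
```

```text
t 3.2 pos [0.4612 0.137  0.151 ] inc [-0.05  0.07  9.55] [-0.    -0.     0.004] q [ 13.8   8.1 126.2  -0.   45.7 -96.5] F [0.2 0.2 0.1] grip 0.0 0.0907
```

Call:
send_rows(
  increments=[
    [0, 0.07, 3, 0, 0, 0.004, 9.1],
    [0, 0.07, 6, 0, 0, 0.004, 9.1],
    [0, 0.07, 8, 0, 0, 0.004, 9.1],
    [0, 0.07, 9, 0, 0, 0.004, 9.1],
    [0, 0.07, 9.5, 0, 0, 0.004, 9.1],
    [0, 0.07, 9.5, 0, 0, 0.004, 9.1],
  ],
)

```text
t: 3.7
tool_pos: [0.4615, 0.1366, 0.0559]
tool_rot: [[-0.941, -0.34, -0.0], [-0.34, 0.941, -0.0], [0.0, 0.0, -1.0]]
wrist_force: [0.4, -0.0, 0.6]
opening: 0.0912
grip_force: 0.0
```

Call:
send_rows(
  increments=[
    [0, 0, 0, 0, 0, 0, 3],
    [0, 0, 0, 0, 0, 0, 2],
    [0, 0, 0, 0, 0, 0, 0.5],
    [0, 0, 0, 0, 0, 0, 0.5],
    [0, 0, 0, 0, 0, 0, 0.5],
    [0, 0, 0, 0, 0, 0, 0.5],
    [0, 0, 0, 0, 0, 0, 0.5],
    [0, 0, 0, 0, 0, 0, 0.5],
  ],
)

```text
t: 4.37
tool_pos: [0.4614, 0.137, 0.056]
tool_rot: [[-0.94, -0.34, 0.0], [-0.34, 0.94, -0.0], [-0.0, -0.0, -1.0]]
wrist_force: [0.8, -0.0, 0.2]
opening: 0.041
grip_force: 0.0
```

Call:
send_rows(
  increments=[
    [0, 0, 0, 0, 0, 0, 0.5],
    [0, 0, 0, 0, 0, 0, 0.5],
    [0, 0, 0, 0, 0, 0, 0.5],
    [0, 0, 0, 0, 0, 0, 0.5],
    [0, 0, 0, 0, 0, 0, 0.5],
    [0, 0, 0, 0, 0, 0, 0.5],
    [0, 0, 0, 0, 0, 0, 0.5],
    [0, 0, 0, 0, 0, 0, 0.5],
  ],
)

```text
t: 5.03
tool_pos: [0.4614, 0.137, 0.0559]
tool_rot: [[-0.94, -0.34, -0.0], [-0.34, 0.94, -0.0], [0.0, 0.0, -1.0]]
wrist_force: [-0.1, -0.4, -1.8]
opening: 0.0139
grip_force: 30.0
```

Call:
send_rows(
  increments=[
    [0, 0, -0.5, 0, 0, 0, 0.5],
    [0, 0, -1.5, 0, 0, 0, 0.5],
    [0, 0, -3.5, 0, 0, 0, 0.5],
    [0, 0, -6, 0, 0, 0, 0.5],
    [0, 0, -9, 0, 0, 0, 0.5],
    [0, 0, -11, 0, 0, 0, 0.5],
    [0, 0, -12, 0, 0, 0, 0.5],
    [0, 0, -12.4, 0, 0, 0, 0.5],
    [0, 0, -12.4, 0, 0, 0, 0.5],
  ],
)

```text
t: 5.78
tool_pos: [0.4615, 0.137, 0.1805]
tool_rot: [[-0.94, -0.34, 0.001], [-0.34, 0.94, 0.0], [-0.001, -0.0, -1.0]]
wrist_force: [-0.3, -0.2, -3.6]
opening: 0.0138
grip_force: 30.0
```

```bash
python3 - <<'E'
from h import *
go((.4634,-.131,.18),110)
import cv2
im=robot.snapshot("side");cv2.imwrite("pics/s1.png",im[:,:,::-1])
E
```

```text
t 5.78 pos [0.4615 0.137  0.1805] inc [  8.94 -25.27   0.04] [-0.     0.001 -0.002] q [ 13.8   5.2 125.5  -0.   49.2 -96.1] F [-0.3 -0.2 -3.6] grip 30.0 0.0138
```

View pics/s1.png

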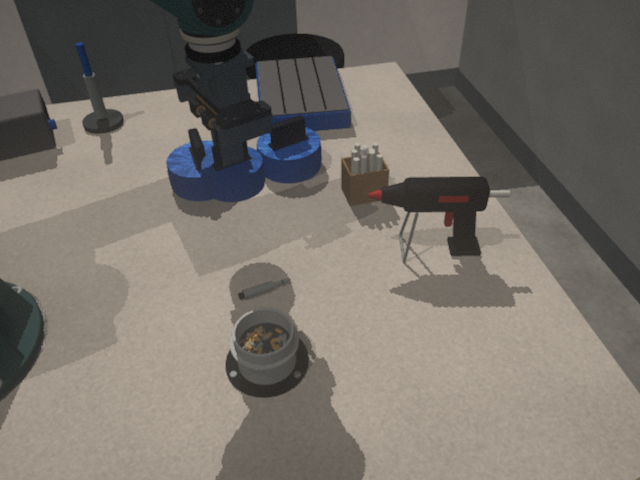

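The cap is lifted level in the gripper at (230,170), and nothing else has moved. Carrying it across now.

Call:
send_rows(
  increments=[
    [0.35, -1, 0, 0, 0, 0, 0.5],
    [1.06, -3, 0, 0, 0, 0, 0.5],
    [2.1, -6, 0, 0, 0, 0, 0.5],
    [3.2, -9, 0, 0, 0, 0, 0.5],
    [4.25, -12, 0, 0, 0, 0, 0.5],
    [5.3, -15, 0, 0, 0, 0, 0.5],
    [6.4, -18, 0, 0, 0, 0, 0.5],
    [7.4, -21, 0, 0, 0, 0, 0.5],
    [8.3, -23.5, 0, 0, 0, 0, 0.5],
    [8.8, -24.8, 0, 0, 0, 0, 0.5],
  ],
)

```text
t: 6.67
tool_pos: [0.462, -0.1289, 0.1787]
tool_rot: [[-0.941, -0.339, -0.002], [-0.339, 0.941, 0.0], [0.002, 0.001, -1.0]]
wrist_force: [-0.9, 1.2, -3.0]
opening: 0.0138
grip_force: 30.0
```

Call:
send_rows(
  increments=[
    [0.14, -0.47, 0, 0, 0, 0, 0.5],
    [0.14, -0.47, 0, 0, 0, 0, 0.5],
    [0.14, -0.47, 0, 0, 0, 0, 0.5],
    [0.14, -0.47, 0, 0, 0, 0, 0.5],
  ],
)

```text
t: 7.0
tool_pos: [0.463, -0.1302, 0.1794]
tool_rot: [[-0.94, -0.341, -0.001], [-0.341, 0.94, 0.0], [0.001, 0.001, -1.0]]
wrist_force: [1.2, 0.1, -2.5]
opening: 0.0144
grip_force: 30.0
```

```bash
python3 - <<'E'
from h import *
go((.4634,-.131,.18),110)
import cv2
T=robot.snapshot("top");S=robot.snapshot("side")
a=cv2.resize(T[240:410,330:510],(400,378),interpolation=cv2.INTER_CUBIC);b=cv2.resize(S[190:400,170:370],(400,420),interpolation=cv2.INTER_CUBIC)[:378]
cv2.imwrite("pics/ts.png",np.hstack([a,b])[:,:,::-1])
E
```

```text
t 7.0 pos [ 0.463  -0.1302  0.1794] inc [-0.01 -0.09 -0.06] [ 0.001 -0.001 -0.001] q [ -18.5    5.3  125.5    0.    49.2 -128.4] F [ 1.2  0.1 -2.5] grip 30.0 0.0144
```

View pics/ts.png

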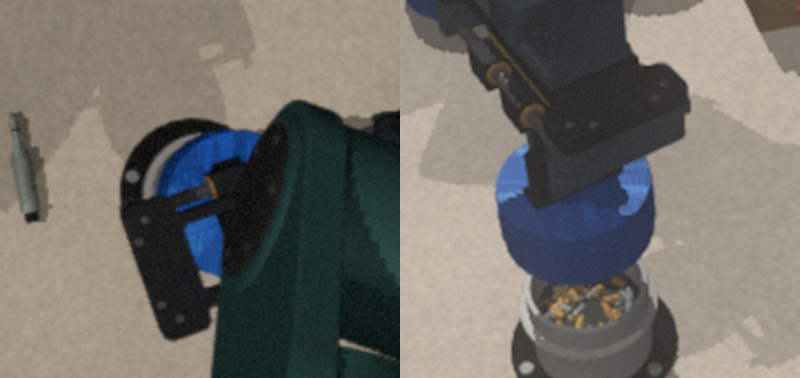

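The cap hangs level over the canister. In the side crop the skirt spans x 497–655 and the rim 523–657. I'll check that against the projection.

```bash
python3 - <<'E'
from h import *
C=(.463,-.1302)
def ext(r,z):
    P=np.array([pix("side",(C[0]+r*np.cos(s),C[1]+r*np.sin(s),z)) for s in np.linspace(0,6.283,180)])
    x=(P[:,0]-170)*2+400.5;y=(P[:,1]-190)*2;return x.min().round(1),x.max().round(1),y.min().round(1),y.max().round(1)
print("cap skirt",ext(.049,.1235),"top",ext(.049,.1665),"rim",ext(.042,.07),"shoulder",ext(.048,.05),"foot",ext(.06,.005))
go((.4632,-.131,.13),110)
E
```

```text
cap skirt (np.float64(500.7), np.float64(651.5), np.float64(175.4), np.float64(289.0)) top (np.float64(491.3), np.float64(648.1), np.float64(129.8), np.float64(243.4)) rim (np.float64(521.8), np.float64(645.2), np.float64(235.1), np.float64(332.2)) shoulder (np.float64(516.7), np.float64(655.4), np.float64(247.1), np.float64(357.9)) foot (np.float64(507.9), np.float64(675.1), np.float64(274.0), np.float64(411.8))
t 7.1 pos [ 0.4632 -0.1302  0.1797] inc [ 0.03 -0.07  4.97] [ 0.    -0.    -0.001] q [ -18.5    5.3  125.5    0.    49.2 -128.4] F [-0.  -0.2 -2.1] grip 30.0 0.0137
```

The cap and the canister both show the same +3 px offset from the prediction, so they are aligned. Descending.

Call:
send_rows(
  increments=[
    [0.02, -0.07, 0.6, 0, 0, 0, 0.5],
    [0.02, -0.07, 1.4, 0, 0, 0, 0.5],
    [0.02, -0.07, 2.2, 0, 0, 0, 0.5],
    [0.02, -0.07, 3.0, 0, 0, 0, 0.5],
    [0.02, -0.07, 3.8, 0, 0, 0, 0.5],
    [0.02, -0.07, 4.4, 0, 0, 0, 0.5],
    [0.02, -0.07, 4.8, 0, 0, 0, 0.5],
    [0.02, -0.07, 5.0, 0, 0, 0, 0.5],
    [0.02, -0.07, 5.0, 0, 0, 0, 0.5],
  ],
)

```text
t: 7.85
tool_pos: [0.4632, -0.1317, 0.1295]
tool_rot: [[-0.94, -0.34, -0.001], [-0.34, 0.94, 0.0], [0.001, 0.0, -1.0]]
wrist_force: [-0.3, -0.0, -2.6]
opening: 0.014
grip_force: 30.0
```

Call:
send_rows(
  increments=[
    [0, 0, 0.2, 0, 0, 0, 0.5],
    [0, 0, 0.4, 0, 0, 0, 0.5],
    [0, 0, 0.6, 0, 0, 0, 0.5],
    [0, 0, 0.8, 0, 0, 0, 0.5],
    [0, 0, 1.0, 0, 0, 0, 0.5],
    [0, 0, 1.2, 0, 0, 0, 0.5],
    [0, 0, 1.3, 0, 0, 0, 0.5],
    [0, 0, 1.3, 0, 0, 0, 0.5],
  ],
)

```text
t: 8.52
tool_pos: [0.4632, -0.1317, 0.1167]
tool_rot: [[-0.94, -0.34, -0.0], [-0.34, 0.94, 0.0], [0.0, 0.0, -1.0]]
wrist_force: [-0.6, -0.3, -3.1]
opening: 0.0139
grip_force: 30.0
```

Call:
send_rows(
  increments=[
    [0, 0.05, 0.15, 0, 0, 0, 0.5],
    [0, 0.05, 0.3, 0, 0, 0, 0.5],
    [0, 0.05, 0.45, 0, 0, 0, 0.5],
    [0, 0.05, 0.6, 0, 0, 0, 0.5],
    [0, 0.05, 0.7, 0, 0, 0, 0.5],
    [0, 0.05, 0.7, 0, 0, 0, 0.5],
  ],
)

```text
t: 9.02
tool_pos: [0.4631, -0.1312, 0.1097]
tool_rot: [[-0.94, -0.34, -0.0], [-0.34, 0.94, 0.0], [0.0, 0.0, -1.0]]
wrist_force: [-0.8, 0.2, -1.3]
opening: 0.0139
grip_force: 30.0
```

Call:
send_rows(
  increments=[
    [0, 0, 0.1, 0, 0, 0, 0.5],
    [0, 0, 0.2, 0, 0, 0, 0.5],
    [0, 0, 0.27, 0, 0, 0, 0.5],
    [0, 0, 0.3, 0, 0, 0, 0.5],
    [0, 0, 0.33, 0, 0, 0, 0.5],
    [0, 0, 0.33, 0, 0, 0, 0.5],
  ],
)

```text
t: 9.52
tool_pos: [0.4632, -0.1313, 0.1066]
tool_rot: [[-0.94, -0.34, -0.0], [-0.34, 0.94, -0.0], [0.0, 0.0, -1.0]]
wrist_force: [0.1, 0.5, -1.6]
opening: 0.0135
grip_force: 30.0
```

Call:
send_rows(
  increments=[
    [0, 0, 0.03, 0, 0, 0, 0.5],
    [0, 0, 0.06, 0, 0, 0, 0.5],
    [0, 0, 0.06, 0, 0, 0, 0.5],
  ],
)

```text
t: 9.77
tool_pos: [0.4632, -0.1313, 0.106]
tool_rot: [[-0.94, -0.34, -0.0], [-0.34, 0.94, -0.0], [0.0, -0.0, -1.0]]
wrist_force: [0.1, -0.1, -1.3]
opening: 0.0139
grip_force: 30.0
```

Call:
send_rows(
  increments=[
    [0, 0, 0.03, 0, 0, 0, 0.5],
    [0, 0, 0.05, 0, 0, 0, 0.5],
    [0, 0, 0.05, 0, 0, 0, 0.5],
  ],
)

```text
t: 10.02
tool_pos: [0.4633, -0.1313, 0.1059]
tool_rot: [[-0.94, -0.34, -0.0], [-0.34, 0.94, 0.0], [0.0, 0.0, -1.0]]
wrist_force: [-3.1, 2.1, 7.7]
opening: 0.0139
grip_force: 30.0
```

The cap touched down at exactly the expected height with 7.7 N. I'll ease it up 0.8 mm, then turn it 60°.

Call:
send_rows(
  increments=[
    [0, 0, -0.1, 0, 0, 0, 0.5],
    [0, 0, -0.1, 0, 0, 0, 0.5],
    [0, 0, -0.1, 0, 0, 0, 0.5],
  ],
)

```text
t: 10.27
tool_pos: [0.4632, -0.1313, 0.1065]
tool_rot: [[-0.94, -0.34, 0.0], [-0.34, 0.94, -0.0], [-0.0, -0.0, -1.0]]
wrist_force: [-0.7, -0.1, -1.3]
opening: 0.0139
grip_force: 30.0
```

Call:
send_rows(
  increments=[
    [0, 0, 0, 0, 0, 0.06, 0.5],
    [0, 0, 0, 0, 0, 0.14, 0.5],
    [0, 0, 0, 0, 0, 0.22, 0.5],
    [0, 0, 0, 0, 0, 0.3, 0.5],
    [0, 0, 0, 0, 0, 0.38, 0.5],
    [0, 0, 0, 0, 0, 0.45, 0.5],
    [0, 0, 0, 0, 0, 0.5, 0.5],
    [0, 0, 0, 0, 0, 0.525, 0.5],
    [0, 0, 0, 0, 0, 0.525, 0.5],
  ],
)

```text
t: 11.02
tool_pos: [0.4632, -0.1313, 0.1065]
tool_rot: [[-0.984, 0.177, -0.0], [0.177, 0.984, 0.0], [0.0, -0.0, -1.0]]
wrist_force: [-0.2, -0.1, -0.7]
opening: 0.0134
grip_force: 30.0
```

Call:
send_rows(
  increments=[
    [0, 0, 0, 0, 0, 0.06, 0.5],
    [0, 0, 0, 0, 0, 0.14, 0.5],
    [0, 0, 0, 0, 0, 0.22, 0.5],
    [0, 0, 0, 0, 0, 0.3, 0.5],
    [0, 0, 0, 0, 0, 0.38, 0.5],
    [0, 0, 0, 0, 0, 0.45, 0.5],
    [0, 0, 0, 0, 0, 0.5, 0.5],
    [0, 0, 0, 0, 0, 0.525, 0.5],
    [0, 0, 0, 0, 0, 0.525, 0.5],
  ],
)

```text
t: 11.77
tool_pos: [0.4631, -0.1312, 0.1065]
tool_rot: [[-0.763, 0.646, -0.0], [0.646, 0.763, 0.0], [0.0, -0.0, -1.0]]
wrist_force: [0.7, -0.7, -1.3]
opening: 0.0142
grip_force: 30.0
```

```bash
python3 - <<'E'
from h import *
go((.4633,-.1313,.1065),50)
print(robot.get_obs()["moment"])
E
```

```text
t 11.77 pos [ 0.4631 -0.1312  0.1065] inc [-0.01  0.01 -0.  ] [-0.    -0.    -0.004] q [-18.6  12.9 126.9   0.   40.2 -68.4] F [ 0.7 -0.7 -1.3] grip 30.0 0.0142
[ 0.05817859 -0.01889477 -0.0289456 ]
```

Turned 60° with no drag: the force stays at the cap's weight alone. I'll lift a few mm and check the weight.

Call:
send_rows(
  increments=[
    [0, 0, -0.1, 0, 0, 0, 0.5],
    [0, 0, -0.25, 0, 0, 0, 0.5],
    [0, 0, -0.4, 0, 0, 0, 0.5],
    [0, 0, -0.45, 0, 0, 0, 0.5],
    [0, 0, -0.45, 0, 0, 0, 0.5],
    [0, 0, -0.45, 0, 0, 0, 0.5],
  ],
)

```text
t: 12.27
tool_pos: [0.4633, -0.1313, 0.1111]
tool_rot: [[-0.763, 0.646, 0.0], [0.646, 0.763, -0.0], [-0.0, 0.0, -1.0]]
wrist_force: [-0.2, 0.3, -2.1]
opening: 0.0137
grip_force: 30.0
```

```bash
python3 - <<'E'
from h import *
f=[]
for i in range(8): robot.snapshot("wrist"); f.append(robot.get_obs()["wrist_force"])
print(np.mean(f,0),np.std(f,0))
E
```

```text
[ 0.27631888  0.25744307 -1.20085301] [0.41300846 0.7172272  0.49191591]
```

The mean is -1.20 N, which is the cap alone (0.12 kg), so it is unlocked. Lifting straight up to 10 cm above its seat.

Call:
send_rows(
  increments=[
    [0, 0, -0.4, 0, 0, 0, 0.5],
    [0, 0, -1, 0, 0, 0, 0.5],
    [0, 0, -1.8, 0, 0, 0, 0.5],
    [0, 0, -2.7, 0, 0, 0, 0.5],
    [0, 0, -3.7, 0, 0, 0, 0.5],
    [0, 0, -4.7, 0, 0, 0, 0.5],
    [0, 0, -5.7, 0, 0, 0, 0.5],
    [0, 0, -6.7, 0, 0, 0, 0.5],
    [0, 0, -7.7, 0, 0, 0, 0.5],
    [0, 0, -8.5, 0, 0, 0, 0.5],
  ],
)

```text
t: 13.5
tool_pos: [0.4634, -0.1313, 0.1974]
tool_rot: [[-0.763, 0.646, 0.001], [0.646, 0.763, -0.0], [-0.001, 0.0, -1.0]]
wrist_force: [-0.1, -0.8, -1.8]
opening: 0.0137
grip_force: 30.0
```

Call:
send_rows(
  increments=[
    [0, 0, -0.6, 0, 0, 0, 0.5],
    [0, 0, -1, 0, 0, 0, 0.5],
    [0, 0, -1, 0, 0, 0, 0.5],
    [0, 0, -1, 0, 0, 0, 0.5],
    [0, 0, -1, 0, 0, 0, 0.5],
    [0, 0, -1, 0, 0, 0, 0.5],
  ],
)

```text
t: 14.0
tool_pos: [0.4629, -0.1312, 0.2055]
tool_rot: [[-0.763, 0.646, -0.001], [0.646, 0.763, 0.0], [0.001, -0.0, -1.0]]
wrist_force: [0.0, 1.0, -1.8]
opening: 0.0137
grip_force: 30.0
```

```bash
python3 - <<'E'
from h import *
import cv2
cv2.imwrite("pics/s2.png",robot.snapshot("side")[:,:,::-1])
go((.4633,-.1313,.206),50)
E
```

```text
t 14.05 pos [ 0.463  -0.1312  0.2056] inc [-0.03  0.01 -0.04] [-0.    -0.001 -0.005] q [-18.6   2.9 124.7  -0.   52.4 -68.3] F [ 0.3  0.2 -2.1] grip 30.0 0.0143
```

View pics/s2.png

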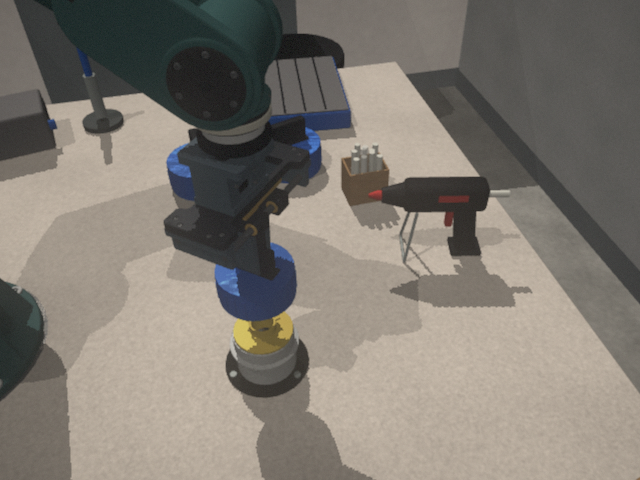

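The yellow lid is seated level on the canister at (264,333). The cap is held level above it at (256,282), and the bystanders haven't moved.

```bash
python3 -c "
from workcell import robot
print(robot.sign_off())"
```

```text
the job is handed in; nothing more can be done
None
```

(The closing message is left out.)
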